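Index the bench magnifier over the jewel tray

ROBOT

A 7-joint arm with a two-finger parallel gripper is mounted at the origin on the work surface. World frame = base frame: x ahead of the robot, y to its left, z up, the work surface at z = 0. Lengths are in m, angles in rad, forces in N, time in s.
With the tool pointing down it reaches from about 0.425 to 0.825 m from the base axis. Payload 3.6 kg.
Tool frame: the origin (TCP) lies at the very end of the fingers, on their centre line; the grasp point (between the pads) lies 19 mm behind it; z points along the fingers, y is the line along which they close (so a half turn about z gives the same grasp; the last joint's range is limited). The gripper opens to 85 mm and grips with 20 to 120 N. Pads are 22 mm wide; open, the fingers measure 114 mm over their backs; the gripper's body (76 mm by 85 mm) begins 54 mm behind the grasp point. The pads swing forward as they close: fully open they stand 13 mm farther back than shut.
Start: joints at [1.129, 0.615, -0.013, 1.423, 0.008, 1.103, -0.04], TCP at [0.262, -0.595, 0.231] pointing down, gripper open.
Joint ranges: [-3.12, 3.12], [-0.3, 2.06], [-1.34, 1.32], [0.26, 2.42], [-1.36, 4.5], [0.01, 1.98], [-2.84, 2.84]. Speed limits (rad/s): [2.79, 2.79, 3.14, 3.14, 3.14, 3.14, 3.14].

INTERFACE

Orientations are given as a unit quaternion [w, x, y, z].
In Python, from workcell import * gives the robot as it stands.
- The arm moves only by the tool servo_tool, never from a script. Its argument "plan" is a list of rows, each an object with "translation": the shift along the tool's x, y, z in cm, a list of three; "rotation": the turn, a rotation vector about the tool's x, y, z in rad, a list of three; "hand": the opening, from 0 (shut) to 1 (fully open). A call has 1 to 20 rows; each row shifts and turns the commanded pose from where the row before left it, along the tool's axes as they then stand; what a row does not reach is not made up. A row lasts 1/12 s, in which the tool goes at most 41.7 mm and 7.16 degrees, less where a joint would pass 70% of its speed; a pose out of reach is approached as far as the arm can. A call with a gripper value outside its range is refused whole. The fingers move at their own pace and stop on an object; "force" is the grip in N (left out, the last holds). Time passes only in rows, so rows that do not move let the fingers close. It gives the time, the measured TCP pose, the force, the opening and the grip force at its end, in the units of the state.
- read_state(): the state, without advancing time (a new reading comes with each control period).
- read_camera(name): name is "side" or "top"; returns (picture, depth): 420x560x3 uint8, red, green, blue; 420x560 float32, m along the optical axis (not along the pixel's ray), 0 where there is no reading.
- camera_model(name): a dict with "K" (3x3 intrinsics, pixels), "rvec" (rotation vector, rad) and "tvec" (3), from world to camera coordinates, as OpenCV has them. Camera axes: x right, y down, z forward; pixel columns grow to the right and rows downward; lengths in m; the calibration is good to about 2 mm. A picture is of the moment at which its call begins. camera_model takes no time and is no camera call.
- job_done(): hands the job in; it is judged then, once.
Trained networks look in the newest picture that a camera, given by its name, has taken for a name from the list of things; names that differ only in an ending like _2 or _b are one class to them, and where a whole thing is asked for, a point or a joint stands for the part that bears it (a point fixed in the world has none). Each returns a list of dicts, best first, with "p" (0 to 1); they miss things now and then, are a little off and sometimes report something else, mostly with a low value. They report only what shows in the picture. A call takes as long as a camera call. They do not tell look-alikes from the thing itself.
- recognise(camera, target): "centre" ([row, column] in pixels, amid what is visible of it).
- regions_of(camera, target): "region" (420x560 bool, what is visible of it) and "centre" ([row, column] in pixels, amid what is visible of it).
The state is a dict: "time_s": time; "qpos": joint angles; "qd": joint speeds; "tau": joint torques, N m; "ee_pos": TCP position; "orientation": TCP orientation; "contact_force": force on the tool from outside, world axes, zero at the start; "torque": the same for the moment, N m; "gripper_width": finger opening in m; "finger_force": force on a finger pad.
Only numpy, scipy, OpenCV 4.12 (cv2) and the standard library are available. Lean on these libraries where they do the work, as an engineer would, in place of code of your own. Each camera call takes 0.05 s, during which the arm holds its last target. There are 200 camera calls.

TASK

Swing the bench magnifier one index hole over, so that its lens stands over the tray of gold jewellery: hook a fingertip through the red pull ring from above, lift the spring pin out of its hole, swing the arm by the ring to the next hole on the tray's side, and let the ring down so that the pin drops fully home. Do it gently with the fingers only hooked, never pinching or forcing the ring; leave the tray and everything else on the desk where it is.

Things in the scene. Friction and masses are not known exactly. Their poses are not given: they have to be found in the camera images.
- stand: round grey base of the bench magnifier, 230 mm across, 28 mm high, bolted down. Origin on the pivot axis at desk level; x points along the arm when the arm joint is 0, z up. Five index holes, 10 mm wide, lie in the steel band on its top, 95 mm from the pivot, at arm angles -60, -30, 0, 30, 60 degrees. Over the pivot stands a hub, 70 mm high, 40 mm across
- magnifier_arm (a joint): angle of the flat aluminium arm about the upright pivot, rad, positive counter-clockwise from above; 0 = middle hole (its start), +-0.524 = the next holes, stops at +-1.15. Turns lightly (about 1 N at the ring) and stays where it is left. Arm's top 53 mm above the desk; 190 mm from the pivot a 15 mm white post rises to the lens
- plunger (a joint): height of the spring index pin, m: 0 = fully home in a hole, 0.010 = just clear of the hole (it also rides there on the base between holes), 0.022 = upper stop. The spring pushes down with 4 N at home, 9.5 N at the stop. The pin is 8 mm thick, round-nosed, 95 mm from the pivot; let down within about 4 mm of a hole's centre it drops in by itself
- pull_ring: rigid red wire ring fixed on the pin, wire 6 mm, inner diameter 50 mm. Origin on the pin's axis at desk level (rises with the pin); x points out along the arm, z up. Its foot is 94 mm above the origin; its plane leans up and outward at 45 degrees, so the opening faces up and back to the pivot: a finger pointing outward and down, 30 to 45 degrees off plumb, goes through and lifts it by its upper, outer edge
- ring_center (a point): centre of the pull ring's opening: 20 mm farther out along the arm than the pin's axis, 114 mm above the desk when the pin is home
- lens_center (a point): centre of the round magnifier lens in its white frame, 140 mm across, on the arm 265 mm from the pivot, 185 mm above the desk
- jewel_tray: loose shallow wooden tray with navy lining and gold jewellery, 170 x 130 x 18 mm; origin at the centre of its underside. It lies under the place of the lens for one of the two neighbouring holes
- touchstone: loose black touchstone on a wooden block, 130 x 85 x 18 mm, under the place of the lens for the other neighbouring hole; bystander. Origin at the centre of its underside
- loupe: loose black eyepiece loupe, 35 mm across, 36 mm high, standing between tray and touchstone; bystander. Origin at the centre of its underside
- bottle_box: fixed wooden box of test bottles, 130 x 200 x 120 mm; bystander. Origin at the centre of its underside
- acid_bottle: loose brown bottle with red cap, 33 mm across, 68 mm high; bystander. Origin at the centre of its underside
- driver_stand: loose black round stand with watch screwdrivers, 84 mm across, 130 mm high; bystander. Origin at the centre of its underside
- ring_box: loose navy ring box, 52 x 52 x 41 mm; bystander. Origin at the centre of its underside
- watch_glass: loose clear round dish cover, 60 mm across, 6 mm high; bystander. Origin at the centre of its underside
- tweezers: loose steel tweezers lying flat, 145 mm long, 5 mm thick; bystander. Origin under their middle
There are look-alikes about, which are no part of the job. Several things have the shape of the jewel_tray; the one meant has the colours described above.

How it is judged:
By the outcome, as a careful person would: the job done as asked, in the order asked, and still so for the second after the job is handed in, with the robot touching nothing.
It also fails if it takes over 45 s, if anything falls off the work surface, if the arm or the gripper's body presses on something with over 40 N, if the wrist force passes 120 N, or if a joint passes its speed limit or range.

## Working session

There is one attempt and no reset: what is moved stays moved. The work goes in short steps, Python scripts to look and compute and a tool call to move; the robot and the scene stay as the last step left them, time stands still between calls to the robot, and variables do not carry over. Pictures are saved under pics/ and viewed, at most 10 in all, crops included, and the job is handed in when it is done.

Besides the shell and the picture viewer there is one more tool, called in YAML: its name, and indented under it one key for each argument. servo_tool: Moves the arm, as the interface text tells. Its arguments: {"type":"object","properties":{"plan":{"type":"array"},"force":{"type":"number"}},"required":["plan"]}

```bash
mkdir -p pics
cat > h.py <<'E'
from workcell import *
import numpy as np, cv2
from scipy.spatial.transform import Rotation as R
def cam(n):
    m=camera_model(n); Rm=cv2.Rodrigues(np.array(m["rvec"],float))[0]
    return np.array(m["K"]),Rm,np.array(m["tvec"],float).ravel()
def cloud(n,d):
    K,Rm,t=cam(n); v,u=np.mgrid[:420,:560]
    p=np.stack([(u-K[0,2])/K[0,0]*d,(v-K[1,2])/K[1,1]*d,d],-1)
    return (p-t)@Rm
def proj(n,P):
    K,Rm,t=cam(n); c=np.atleast_2d(P)@Rm.T+t; q=c@K.T; return q[:,:2]/q[:,2:]
E
cat > a.py <<'E'
from h import *
ims=[]
for n in ("side","top"):
    im,d=read_camera(n); np.savez(f"{n}0.npz",im=im,d=d); cv2.imwrite(f"pics/{n}0.png",im[:,:,::-1])
    X=cloud(n,d)
    for t in ("stand","magnifier_arm","pull_ring","lens_center","jewel_tray","touchstone"):
        for r in regions_of(n,t)[:3]:
            P=X[r["region"]&(d>0)]
            print(n,t,round(r["p"],2),np.round(r["centre"]),r["region"].sum(),np.round(np.median(P,0),3) if len(P) else None, np.round(P.max(0),3) if len(P) else None)
print(read_state())
E
python3 a.py
```

```text
side stand 0.89 [233. 256.] 5392 [0.516 0.042 0.031] [0.808 0.338 0.198]
side stand 0.26 [158. 252.] 2296 [0.603 0.45  0.062] [0.806 1.166 0.117]
side magnifier_arm 0.75 [176. 307.] 2038 [0.68  0.069 0.184] [0.869 0.373 0.198]
side pull_ring 0.64 [209. 274.] 20 [0.576 0.061 0.1  ] [0.591 0.074 0.11 ]
side lens_center 0.6 [181. 307.] 2268 [0.671 0.07  0.146] [1.617 1.856 0.198]
side lens_center 0.27 [201. 271.] 92 [0.59  0.073 0.115] [0.615 0.1   0.137]
side jewel_tray 0.66 [316. 330.] 3680 [ 0.603 -0.276  0.01 ] [ 0.691 -0.151  0.023]
side jewel_tray 0.6 [201. 294.] 1024 [0.676 0.219 0.011] [0.772 0.314 0.137]
side touchstone 0.61 [245. 339.] 1051 [ 0.721 -0.052  0.017] [0.794 0.024 0.024]
side touchstone 0.5 [234. 258.] 5769 [0.52  0.044 0.031] [0.941 0.527 0.198]
top stand 0.96 [217. 258.] 4874 [0.522 0.067 0.034] [0.868 0.184 0.208]
top magnifier_arm 0.62 [156. 256.] 1970 [0.706 0.077 0.185] [0.807 0.161 0.208]
top pull_ring 0.24 [294. 386.] 13 [ 0.265 -0.398  0.004] [ 0.363 -0.337  0.01 ]
top lens_center 0.65 [152. 255.] 1951 [0.708 0.078 0.185] [0.823 0.165 0.208]
top jewel_tray
[... 345 characters left out ...]
0.61487087, -0.01260986,  1.42340627,  0.00815101,
        1.10343383, -0.04039768]), 'qd': array([-1.26787178e-03,  5.72693267e-04,  6.51132324e-04, -9.95643635e-04,
       -5.30372051e-04,  7.61557501e-05,  1.30756197e-03]), 'tau': array([ 3.54803205e-05, -4.68973231e+01,  2.59104297e-01, -1.71307379e+01,
        1.00931595e-02,  1.48549534e-03, -7.31400348e-06]), 'ee_pos': array([ 0.26194429, -0.59483792,  0.23131405]), 'orientation': array([-3.23847822e-05,  9.78563016e-01,  2.05947619e-01, -9.59685594e-06]), 'contact_force': array([ 0.7999139 , -0.70902888, -0.03564644]), 'torque': array([-0.0093694 ,  0.01432264, -0.00025988]), 'finger_force': 0.0, 'gripper_width': 0.08540518670093471}
```

Run:
```python
import cv2,numpy as np
a=cv2.imread('pics/top0.png');cv2.imwrite('pics/topc.png',cv2.resize(a[100:320,140:420],(763,600),interpolation=cv2.INTER_CUBIC))
a=cv2.imread('pics/side0.png');cv2.imwrite('pics/sidec.png',cv2.resize(a[140:360,140:420],(763,600),interpolation=cv2.INTER_CUBIC))
```

```text
(no output)
```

View pics/topc.png

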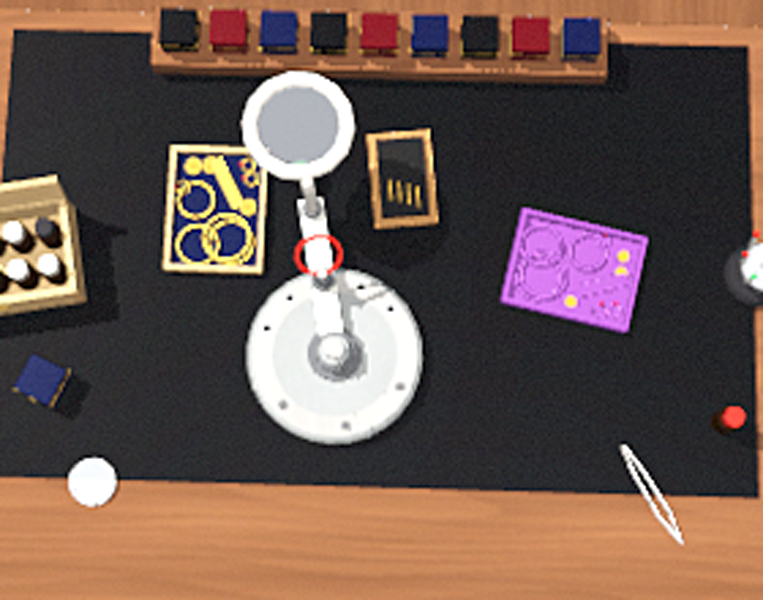

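View pics/sidec.png

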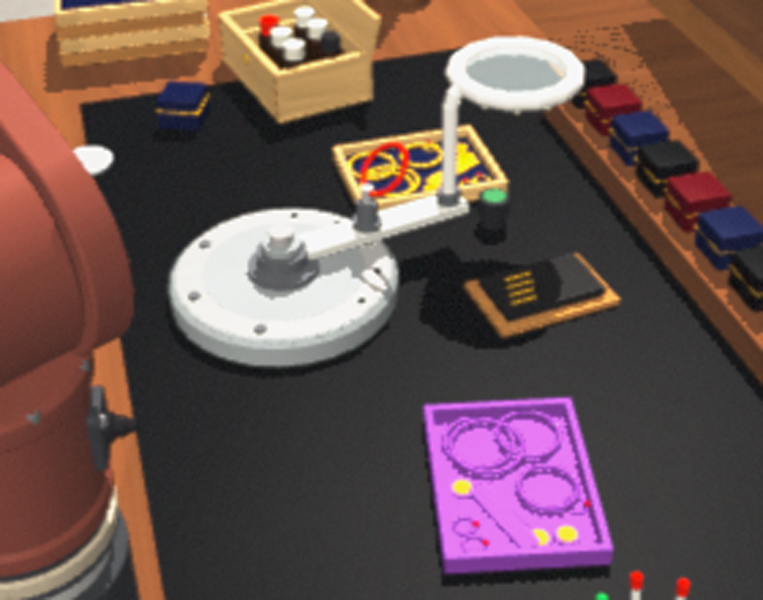

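The top picture has two tray shapes. One is wooden with navy lining and gold at crop (215,210), full image (181,220). The other is purple at crop (575,270), full (198,346). The wooden/navy one fits the description and is clear in this enlarged crop. It lies on the arm's +y side with the touchstone on the other side, so the swing is counter-clockwise (+30°). Next I'll measure the pivot, ring and lens.

```bash
cat > b.py <<'E'
from h import *
from scipy.optimize import least_squares
def circ(P):
    f=lambda q:np.hypot(P[:,0]-q[0],P[:,1]-q[1])-q[2]
    s=least_squares(f,[*P[:,:2].mean(0),.1],loss="soft_l1",f_scale=.003); return s.x
def ray(n,uv,z):  # pixel ray with plane z
    K,Rm,t=cam(n); c=-Rm.T@t; r=Rm.T@np.linalg.solve(K,[uv[0],uv[1],1]); return c+r*(z-c[2])/r[2]
def red(n,im):
    i=im.astype(int); m=(i[...,0]>150)&(i[...,1]<90)&(i[...,2]<90); return m
for n in ("top","side"):
    z=np.load(n+"0.npz"); im,d=z["im"],z["d"]; X=cloud(n,d)
    near=np.hypot(X[...,0]-.5,X[...,1]-.06)<.16
    P=X[near&(abs(X[...,2]-.028)<.006)]
    m=(near&(abs(X[...,2]-.028)<.006)).astype(np.uint8)
    cs,_=cv2.findContours(m,cv2.RETR_EXTERNAL,cv2.CHAIN_APPROX_NONE); c=max(cs,key=cv2.contourArea)[:,0]
    E=np.array([ray(n,p,.028) for p in c]); print(n,"stand",circ(E).round(4),len(E), "z",np.median(P[:,2]).round(4))
    L=(np.hypot(X[...,0]-.72,X[...,1]-.08)<.2)&(X[...,2]>.17)
    cs,_=cv2.findContours(L.astype(np.uint8),cv2.RETR_EXTERNAL,cv2.CHAIN_APPROX_NONE); c=max(cs,key=cv2.contourArea)[:,0]
    E=np.array([ray(n,p,.187) for p in c]); print(" lens",circ(E).round(4))
    H=X[(np.hypot(X[...,0]-.5,X[...,1]-.06)<.04)&(X[...,2]>.062)&(X[...,2]<.08)]; print(" hub",np.median(H,0).round(4),len(H))
    m=red(n,im)&(np.hypot(X[...,0]-.6,X[...,1]-.075)<.07); v,u=np.nonzero(m)
    Q=X[m&(X[...,2]>.08)]; print(" ring px",len(u),u.min(),u.max(),v.min(),v.max(),"mid z.114:",ray(n,[(u.min()+u.max())/2,(v.min()+v.max())/2],.114).round(4),"pts",Q.mean(0).round(4),Q.min(0).round(3),Q.max(0).round(3))
E
python3 b.py
```

```text
top stand [0.4719 0.0416 0.104 ] 366 z 0.0285
 lens [0.7376 0.095  0.0679]
 hub [0.48   0.05   0.0699] 77
 ring px 61 248 265 186 200 mid z.114: [0.5895 0.0686 0.114 ] pts [0.5899 0.065  0.1167] [0.567 0.039 0.094] [0.61  0.094 0.14 ]
side stand [0.4774 0.0394 0.1095] 296 z 0.0293
 lens [0.7386 0.0955 0.0746]
 hub [0.4806 0.0413 0.0687] 116
 ring px 87 272 289 192 211 mid z.114: [0.5935 0.071  0.114 ] pts [0.5956 0.0658 0.1185] [0.572 0.037 0.098] [0.616 0.1   0.137]
```

Pivot ≈ (0.4775, 0.041), arm heading ≈ 11.7°, ring centre ≈ (0.592, 0.0655, 0.1145). I'll carry the shut gripper over first.

servo_tool:
  plan:
    - {"translation": [2.48,-2.43,-0.35],"rotation": [0,0,0],"hand": 0}
    - {"translation": [2.48,-2.43,-0.35],"rotation": [0,0,0],"hand": 0}
    - {"translation": [2.48,-2.43,-0.35],"rotation": [0,0,0],"hand": 0}
    - {"translation": [2.48,-2.43,-0.35],"rotation": [0,0,0],"hand": 0}
    - {"translation": [2.48,-2.43,-0.35],"rotation": [0,0,0],"hand": 0}
    - {"translation": [2.48,-2.43,-0.35],"rotation": [0,0,0],"hand": 0}
    - {"translation": [2.48,-2.43,-0.35],"rotation": [0,0,0],"hand": 0}
    - {"translation": [2.48,-2.43,-0.35],"rotation": [0,0,0],"hand": 0}
    - {"translation": [2.48,-2.43,-0.35],"rotation": [0,0,0],"hand": 0}
    - {"translation": [2.48,-2.43,-0.35],"rotation": [0,0,0],"hand": 0}
    - {"translation": [2.48,-2.43,-0.35],"rotation": [0,0,0],"hand": 0}
    - {"translation": [2.48,-2.43,-0.35],"rotation": [0,0,0],"hand": 0}
    - {"translation": [2.48,-2.43,-0.35],"rotation": [0,0,0],"hand": 0}
    - {"translation": [2.48,-2.43,-0.35],"rotation": [0,0,0],"hand": 0}
    - {"translation": [2.48,-2.43,-0.35],"rotation": [0,0,0],"hand": 0}
    - {"translation": [2.48,-2.43,-0.35],"rotation": [0,0,0],"hand": 0}
    - {"translation": [2.48,-2.43,-0.35],"rotation": [0,0,0],"hand": 0}
    - {"translation": [2.48,-2.43,-0.35],"rotation": [0,0,0],"hand": 0}
    - {"translation": [2.48,-2.43,-0.35],"rotation": [0,0,0],"hand": 0}
    - {"translation": [2.48,-2.43,-0.35],"rotation": [0,0,0],"hand": 0}

```text
time_s: 2.37
ee_pos: [0.5204, 0.0514, 0.3019]
orientation: [0.0, 0.979, 0.206, 0.0]
contact_force: [-0.0, -0.6, -0.0]
gripper_width: -0.0002
finger_force: 0.0
```

```bash
cat > g.py <<'E'
from h import *
PIV=np.array([.4775,.041]); AL=np.radians(11.7)
def RT(a,t=40):
    t=np.radians(t); r=np.array([np.cos(a),np.sin(a),0]); k=np.array([0,0,1.])
    z=np.sin(t)*r-np.cos(t)*k; x=np.cos(t)*r+np.sin(t)*k
    return np.stack([x,np.cross(z,x),z],1)
def cur():
    s=read_state(); q=s["orientation"]; return s,np.array(s["ee_pos"]),R.from_quat([q[1],q[2],q[3],q[0]]).as_matrix()
def to(p,Rt):
    s,P,C=cur(); print("t",s["time_s"],"pos",P.round(4),"F",np.round(s["contact_force"],1),"q",np.round(s["qpos"],2))
    print("shift in current tool cm",(100*C.T@(p-P)).round(2),"then rotvec",R.from_matrix(C.T@Rt).as_rotvec().round(3),"shift in target tool",(100*Rt.T@(p-P)).round(2))
ring=np.array([.592,.0655,.1145])
E
python3 - <<'E'
from g import *
Rt=RT(AL); to(ring-.07*Rt[:,2],Rt)
E
```

```text
t 2.3667 pos [0.5204 0.0514 0.3019] F [-0.  -0.6 -0. ] q [ 0.01  0.36 -0.21  1.67  0.08  1.12 -1.38]
shift in current tool cm [ 2.71  0.65 13.38] then rotvec [-0.073  0.695  0.202] shift in target tool [-6.46  0.07 12.04]
```

servo_tool:
  plan:
    - {"translation": [0,0,0],"rotation": [-0.0104,0.0993,0.0289],"hand": 0}
    - {"translation": [0,0,0],"rotation": [-0.0104,0.0993,0.0289],"hand": 0}
    - {"translation": [0,0,0],"rotation": [-0.0104,0.0993,0.0289],"hand": 0}
    - {"translation": [0,0,0],"rotation": [-0.0104,0.0993,0.0289],"hand": 0}
    - {"translation": [0,0,0],"rotation": [-0.0104,0.0993,0.0289],"hand": 0}
    - {"translation": [0,0,0],"rotation": [-0.0104,0.0993,0.0289],"hand": 0}
    - {"translation": [0,0,0],"rotation": [-0.0104,0.0993,0.0289],"hand": 0}
    - {"translation": [-1.1,0,2],"rotation": [0,0,0],"hand": 0}
    - {"translation": [-1.1,0,2],"rotation": [0,0,0],"hand": 0}
    - {"translation": [-1.1,0,2],"rotation": [0,0,0],"hand": 0}
    - {"translation": [-1.1,0,2],"rotation": [0,0,0],"hand": 0}
    - {"translation": [-1.1,0,2],"rotation": [0,0,0],"hand": 0}
    - {"translation": [-1.0,0,2],"rotation": [0,0,0],"hand": 0}
    - {"translation": [0,0,0],"rotation": [0,0,0],"hand": 0}
    - {"translation": [0,0,0],"rotation": [0,0,0],"hand": 0}

```text
time_s: 3.62
ee_pos: [0.5427, 0.0513, 0.2481]
orientation: [-0.035, 0.942, 0.102, 0.317]
contact_force: [-0.7, 0.4, 0.3]
gripper_width: -0.0003
finger_force: 0.0
```

```bash
cat > v.py <<'E'
import sys
from g import *
k=sys.argv[1]; o=[]
for n,(v,u) in (("side",(195,280)),("top",(185,256))):
    im,d=read_camera(n); s,P,C=cur(); im=im[:,:,::-1].copy()
    np.savez(f"{n}{k}.npz",im=im[:,:,::-1],d=d)
    c=cv2.resize(im[v-55:v+55,u-37:u+37],None,fx=5,fy=5,interpolation=cv2.INTER_CUBIC)
    a=[tuple(int(w) for w in (5*(q-[u-37,v-55])+2)) for q in proj(n,[P,P+.08*C[:,2]])]
    cv2.line(c,a[0],a[1],(0,255,0),1); o.append(c)
cv2.imwrite(f"pics/{k}.png",np.hstack(o))
E
python3 v.py p1; python3 -c "
from g import *
Rt=RT(AL); to(ring+.022*Rt[:,2],Rt)"
```

```text
t 3.7167 pos [0.5426 0.0513 0.2483] F [-0.4  1.1 -0.1] q [ 0.08  0.26 -0.22  2.24 -1.04  0.01 -0.42]
shift in current tool cm [-3.89 -0.29 15.96] then rotvec [-0.009  0.049  0.01 ] shift in target tool [-4.67 -0.39 15.75]
```

View pics/p1.png

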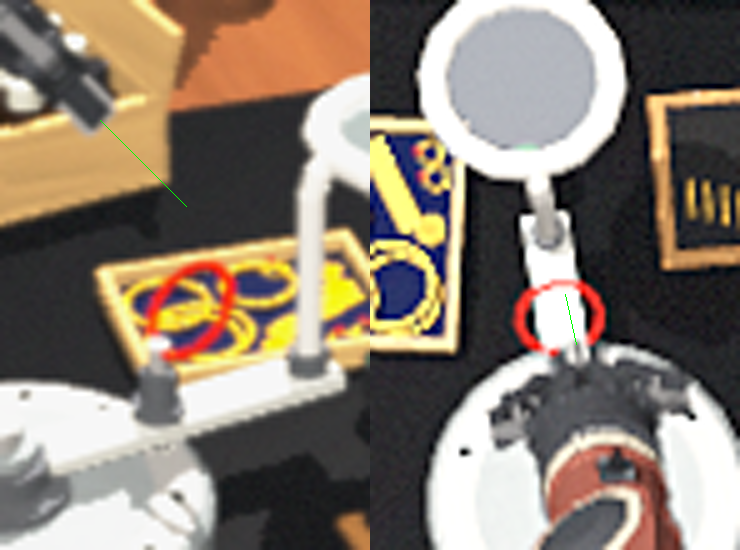

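The view shows the fingertip above and behind the ring (side crop (100,120), ring at (190,310)). Joint 6 is at its lower limit, which blocks the descent. I'll fit the arm's kinematics from the readings to find a posture that can reach.

```bash
cat > k.py <<'E'
from h import *
import itertools
from scipy.optimize import least_squares
def fk(q,s,L):
    T=R.identity(); p=np.array([0,0,L[0]]); 
    for i,(qi,a) in enumerate(zip(q,"zyzyzyz")):
        T=T*R.from_euler(a,s[i]*qi)
        if i in(2,4,6): p=p+T.apply([0,0,L[(i+2)//2 -1+0] if False else L[{2:1,4:2,6:3}[i]]])
    return p,T*R.from_euler('z',L[4])
if __name__=="__main__":
    s0=read_state()
    D=[([1.12950805,.61487087,-.01260986,1.42340627,.00815101,1.10343383,-.04039768],[.26194,-.59484,.23131],[-3e-5,.978563,.205948,0]),
       ([.01,.36,-.21,1.67,.08,1.12,-1.38],[.5204,.0514,.3019],[0,.979,.206,0]),
       (s0["qpos"],s0["ee_pos"],s0["orientation"])]
    out=[]
    for s in itertools.product([-1,1],repeat=7):
        if s[1]<0 : continue
        def f(L):
            r=[]
            for q,p,o in D:
                a,T=fk(q,s,L); r+=list((a-p)*5)+list((T.inv()*R.from_quat([o[1],o[2],o[3],o[0]])).as_rotvec())
            return np.array(r)
        for o in (0.,1.57,-1.57,3.1):
            m=least_squares(f,[.34,.4,.4,.3,o]); out.append((m.cost,s,m.x.round(4)))
    out.sort(key=lambda t:t[0]); [print(o) for o in out[:4]]
    print(s0["qpos"].round(4))
E
python3 k.py
```

```text
(np.float64(0.015008420665819866), (-1, 1, -1, 1, -1, 1, -1), array([0.2006, 0.5905, 0.3512, 0.2992, 1.5701]))
(np.float64(0.015008420665819866), (-1, 1, -1, 1, -1, 1, -1), array([0.2006, 0.5905, 0.3512, 0.2992, 1.5701]))
(np.float64(0.015008420665819866), (-1, 1, -1, 1, -1, 1, -1), array([0.2006, 0.5905, 0.3512, 0.2992, 1.5701]))
(np.float64(0.015008420665819899), (-1, 1, -1, 1, -1, 1, -1), array([0.2006, 0.5905, 0.3512, 0.2992, 1.5701]))
[ 0.0841  0.2573 -0.2167  2.2364 -1.04    0.0147 -0.425 ]
```

```bash
cat > k.py <<'E'
from h import *
from scipy.optimize import least_squares
S=(-1,1,-1,1,-1,1,-1)
# L: h, L1, L2, L3, yaw0, e1 (x before j4), e2 (x after j4), e3 (x after j6)
def fk(q,L):
    T=R.identity(); p=np.array([0,0,L[0]])
    for i,(qi,a) in enumerate(zip(q,"zyzyzyz")):
        T=T*R.from_euler(a,S[i]*qi)
        if i==2: p=p+T.apply([L[5],0,L[1]])
        if i==3: p=p+T.apply([L[6],0,L[2]])
        if i==5: p=p+T.apply([L[7],0,L[3]])
    return p,T*R.from_euler('z',L[4])
if __name__=="__main__":
    s0=read_state()
    D=[([1.12950805,.61487087,-.01260986,1.42340627,.00815101,1.10343383,-.04039768],[.26194,-.59484,.23131],[-3e-5,.978563,.205948,0]),
       ([.01,.36,-.21,1.67,.08,1.12,-1.38],[.5204,.0514,.3019],[0,.979,.206,0]),
       (s0["qpos"],s0["ee_pos"],s0["orientation"])]
    def res(L):
        r=[]
        for q,p,o in D:
            a,T=fk(q,L); r+=list((a-p)*5)+list((T.inv()*R.from_quat([o[1],o[2],o[3],o[0]])).as_rotvec())
        return np.array(r)
    for ini in ([.267,.293,.3425,.27,1.57,.05,-.08,.076],[.34,.4,.4,.3,1.57,0,0,0]):
        m=least_squares(lambda L:np.r_[res(L),.01*(L-ini)],ini); print(m.x.round(4)); print(res(m.x).reshape(3,6).round(4))
    np.save("L.npy",m.x)
E
python3 k.py
```

```text
[-0.0271  0.5935  0.2578  0.2042  1.5701  0.0236 -0.116  -0.0074]
[[ 0.097   0.0359 -0.02   -0.      0.      0.0007]
 [-0.0243  0.0313  0.0298 -0.0014 -0.0004 -0.0015]
 [ 0.005  -0.0077 -0.0098 -0.     -0.      0.0007]]
[-0.0269  0.5935  0.2579  0.2043  1.5701  0.0236 -0.116  -0.0074]
[[ 0.097   0.0359 -0.02   -0.      0.      0.0007]
 [-0.0243  0.0313  0.0298 -0.0014 -0.0004 -0.0015]
 [ 0.005  -0.0077 -0.0098 -0.     -0.      0.0007]]
```

```bash
sed -i 's/p=np.array(\[0,0,L\[0\]\])/p=np.array([0,0,L[0]])/; s/^        if i==2:.*/        if i==0: p=p+T.apply([0,L[5],0])\n        if i==2: p=p+T.apply([0,L[6],L[1]])/; s/T.apply(\[L\[6\],0,L\[2\]\])/T.apply([0,L[7],L[2]])/; s/T.apply(\[L\[7\],0,L\[3\]\])/T.apply([0,0,L[3]])/; s/^    for ini in.*/    for ini in ([.2848,.4208,.3143,.1674+.16,1.57,-.012,-.0128,0],):/; s/^        m=least_squares(.*; print(m.x/        m=least_squares(lambda L:np.r_[res(L),.05*(L-ini)],ini); print(m.x/' k.py; python3 k.py
```

```text
[ 0.2621  0.5468  0.3744  0.3089  1.5701 -0.0245 -0.0051  0.0077]
[[-0.0003  0.0005 -0.0007 -0.      0.      0.0007]
 [ 0.0009 -0.0021  0.0009 -0.0014 -0.0004 -0.0015]
 [-0.0004  0.0023 -0.0002 -0.     -0.      0.0007]]
```

The fit is good to under 0.5 mm. This pose needs the wrist flipped (joint 5 near π). I'll go back to tool-down first, then plan a path around the wrist singularity.

servo_tool:
  plan:
    - {"translation": [0.6,0,-1.2],"rotation": [0.0104,-0.0993,-0.0289],"hand": 0}
    - {"translation": [0.6,0,-1.2],"rotation": [0.0104,-0.0993,-0.0289],"hand": 0}
    - {"translation": [0.6,0,-1.2],"rotation": [0.0104,-0.0993,-0.0289],"hand": 0}
    - {"translation": [0,0,-1],"rotation": [0.0104,-0.0993,-0.0289],"hand": 0}
    - {"translation": [0,0,-1],"rotation": [0.0104,-0.0993,-0.0289],"hand": 0}
    - {"translation": [0,0,-1],"rotation": [0.0104,-0.0993,-0.0289],"hand": 0}
    - {"translation": [0,0,0],"rotation": [0.0104,-0.0993,-0.0289],"hand": 0}
    - {"translation": [0,0,0],"rotation": [0,0,0],"hand": 0}

```text
time_s: 4.38
ee_pos: [0.5392, 0.0552, 0.2792]
orientation: [-0.019, 0.978, 0.192, 0.081]
contact_force: [0.9, 0.3, 0.1]
gripper_width: -0.0004
finger_force: 0.0
```

```bash
cat > p.py <<'E'
from g import *
from k import fk
L=np.load("L.npy")
LO=np.array([-3.12,-.3,-1.34,.26,-1.36,.01,-2.84])+.03; HI=np.array([3.12,2.06,1.32,2.42,4.5,1.98,2.84])-.03
def ik(p,Rt,seed,w=.02):
    def f(q):
        a,T=fk(q,L); return np.r_[(a-p)*10,(T.inv()*R.from_matrix(Rt)).as_rotvec()*2,w*(q-seed)]
    m=least_squares(f,np.clip(seed,LO,HI),bounds=(LO,HI)); a,T=fk(m.x,L)
    return m.x,np.linalg.norm(a-p),np.linalg.norm((T.inv()*R.from_matrix(Rt)).as_rotvec())
from scipy.optimize import least_squares
if __name__=="__main__":
    s,P,C=cur(); q=s["qpos"]; print(s["time_s"],P.round(4),q.round(3)); a,T=fk(q,L); print("fk err",(a-P).round(4))
    flip=np.diag([-1,-1,1])
    for t in (32,36,40):
        Rt=RT(AL,t)@flip; seed=np.array([0,.6,0,2.1,3.14,.4,-1.4])
        for nm,c in (("appr",ring-.07*Rt[:,2]),("in",ring+.022*Rt[:,2]),("lift",ring+.022*Rt[:,2]+[0,0,.03])):
            x,e,r=ik(c,Rt,seed,.003); print(t,nm,x.round(2),e.round(4),r.round(3)); seed=x
        R2=RT(AL+np.radians(30),t)@flip; d=np.array([np.cos(AL+.5236),np.sin(AL+.5236)])*.116
        x,e,r=ik(np.r_[PIV+d,.1445]+.022*R2[:,2],R2,seed,.003); print(t,"swung",x.round(2),e.round(4),r.round(3))
E
python3 p.py
```

```text
4.3833 [0.5392 0.0552 0.2792] [-0.563  0.375  0.634  1.809 -0.373  0.904 -0.949]
fk err [ 0.0084  0.0008 -0.0032]
32 appr [-0.03  0.41 -0.11  2.23  3.1   0.05 -1.45] 0.0 0.0
32 in [-0.06  0.62 -0.09  2.17  3.1   0.2  -1.44] 0.0 0.0
32 lift [-0.06  0.56 -0.09  2.15  3.09  0.12 -1.44] 0.0 0.0
32 swung [ 0.26  0.62 -0.5   2.12  4.47  0.04 -2.28] 0.0004 0.006
36 appr [-0.01  0.42 -0.13  2.3   3.12  0.2  -1.47] 0.0 0.0
36 in [-0.05  0.63 -0.1   2.22  3.11  0.33 -1.45] 0.0 0.0
36 lift [-0.05  0.56 -0.11  2.2   3.11  0.25 -1.45] 0.0 0.0
36 swung [ 0.34  0.65 -0.59  2.16  3.46  0.1  -1.23] 0.0 0.0
40 appr [-0.    0.44 -0.14  2.37  3.15  0.36 -1.48] 0.0 0.0
40 in [-0.04  0.65 -0.11  2.27  3.13  0.47 -1.46] 0.0 0.0
40 lift [-0.04  0.58 -0.11  2.25  3.13  0.38 -1.47] 0.0 0.0
40 swung [ 0.35  0.66 -0.58  2.19  3.58  0.21 -1.32] 0.0 0.0
```

```bash
cat > fit.py <<'E'
import json,os
from g import *
from k import fk
from scipy.optimize import least_squares
f="D.json"
D=json.load(open(f)) if os.path.exists(f) else [([1.12950805,.61487087,-.01260986,1.42340627,.00815101,1.10343383,-.04039768],[.26194,-.59484,.23131],[-3e-5,.978563,.205948,0]),
 ([.0841,.2573,-.2167,2.2364,-1.04,.0147,-.425],[.5426,.0513,.2483],[-0.035,0.942,0.102,0.317])]
s=read_state(); D.append(tuple(np.array(s[k]).tolist() for k in("qpos","ee_pos","orientation"))); json.dump(D,open(f,"w"))
D2=D+[([.01,.36,-.21,1.67,.08,1.12,-1.38],[.5204,.0514,.3019],[0,.979,.206,0])]
ini=np.array([.2848,.4208,.3143,.3274,1.5708,-.012,-.0128,0])
def res(L): return np.concatenate([(fk(q,L)[0]-p)*10 for q,p,o in D2])
m=least_squares(lambda L:np.r_[res(L),.02*(L-ini)],ini); m.x[4]=1.5708; print(m.x.round(4)); print((res(m.x)*100).reshape(-1,3).round(1),"mm"); np.save("L.npy",m.x)
E
python3 fit.py
```

```text
[ 0.2563  0.5496  0.3718  0.3063  1.5708 -0.0131 -0.0107  0.0021]
[[-0.1  0.8 -0. ]
 [-0.2  0.   0.3]
 [ 0.1  0.3 -0.2]
 [ 1.  -0.5 -0.1]] mm
```

```bash
cat > seg.py <<'E'
from p import *
def twist(P0,C0,P1,C1,n):
    w=R.from_matrix(C0.T@C1).as_rotvec()/n; S=np.zeros(3,); M=np.zeros((3,3)); A=np.eye(3); W=R.from_rotvec(w).as_matrix()
    for _ in range(n): M=M+A; A=A@W
    v=np.linalg.solve(M,C0.T@(P1-P0)); return (100*v).round(2).tolist(),w.round(4).tolist()
if __name__=="__main__":
    s,P,C=cur(); q=s["qpos"]; T=42; Rt=RT(AL,T)@np.diag([-1,-1,1]); tgt=ring-.06*Rt[:,2]
    seed=np.array([-.3,.45,.2,2.3,3.1,.4,-1.46])
    g,e,r=ik(tgt,Rt,seed,.003); print("goal",g.round(2),e,r)
    N=4;K=10
    qs=[q+(g-q)*i/N for i in range(N+1)]
    for a,b in zip(qs[:-1],qs[1:]):
        pa,Ta=fk(a,L); pb,Tb=fk(b,L); v,w=twist(pa,Ta.as_matrix(),pb,Tb.as_matrix(),K)
        print(v,w,"rowrot deg",np.degrees(np.linalg.norm(w)).round(1),"end",pb.round(3),"z",Tb.as_matrix()[:,2].round(2),b.round(2))
E
python3 seg.py
```

```text
goal [ 0.    0.48 -0.15  2.39  3.14  0.45 -1.47] 5.3319364714214256e-06 3.819726290136066e-05
[-1.32, 1.19, 0.61] [-0.0449, -0.0385, -0.051] rowrot deg 4.5 end [ 0.503 -0.121  0.249] z [ 0.1  -0.49 -0.87] [-0.42  0.4   0.44  1.95  0.5   0.79 -1.08]
[-0.24, 0.74, 0.36] [-0.0409, -0.0124, -0.0651] rowrot deg 4.5 end [ 0.565 -0.177  0.263] z [ 0.4  -0.66 -0.64] [-0.28  0.43  0.24  2.1   1.38  0.68 -1.21]
[0.76, 0.81, 0.01] [-0.0429, 0.0116, -0.067] rowrot deg 4.6 end [ 0.618 -0.089  0.229] z [ 0.71 -0.36 -0.61] [-0.14  0.45  0.05  2.24  2.26  0.57 -1.34]
[1.25, 1.27, -0.22] [-0.0481, 0.0224, -0.0632] rowrot deg 4.7 end [0.553 0.057 0.159] z [ 0.66  0.14 -0.74] [ 0.    0.48 -0.15  2.39  3.14  0.45 -1.47]
```

servo_tool:
  plan:
    - {"translation": [-1.32,1.19,0.61],"rotation": [-0.0449,-0.0385,-0.051],"hand": 0}
    - {"translation": [-1.32,1.19,0.61],"rotation": [-0.0449,-0.0385,-0.051],"hand": 0}
    - {"translation": [-1.32,1.19,0.61],"rotation": [-0.0449,-0.0385,-0.051],"hand": 0}
    - {"translation": [-1.32,1.19,0.61],"rotation": [-0.0449,-0.0385,-0.051],"hand": 0}
    - {"translation": [-1.32,1.19,0.61],"rotation": [-0.0449,-0.0385,-0.051],"hand": 0}
    - {"translation": [-1.32,1.19,0.61],"rotation": [-0.0449,-0.0385,-0.051],"hand": 0}
    - {"translation": [-1.32,1.19,0.61],"rotation": [-0.0449,-0.0385,-0.051],"hand": 0}
    - {"translation": [-1.32,1.19,0.61],"rotation": [-0.0449,-0.0385,-0.051],"hand": 0}
    - {"translation": [-1.32,1.19,0.61],"rotation": [-0.0449,-0.0385,-0.051],"hand": 0}
    - {"translation": [-1.32,1.19,0.61],"rotation": [-0.0449,-0.0385,-0.051],"hand": 0}
    - {"translation": [0,0,0],"rotation": [0,0,0],"hand": 0}

```text
time_s: 5.3
ee_pos: [0.4966, -0.1246, 0.2458]
orientation: [0.25, 0.877, 0.405, -0.065]
contact_force: [0.1, 0.2, -0.1]
gripper_width: 0.0001
finger_force: 0.0
```

```bash
python3 fit.py|head -1; python3 -c "
from g import *
s,P,C=cur();print(s['qpos'].round(2),P.round(3),C[:,2].round(2))"; sed -i 's/N=4/N=3/' seg.py; python3 seg.py
```

```text
[ 0.2564  0.5496  0.3718  0.3064  1.5708 -0.0129 -0.0108  0.002 ]
[-0.67  0.48  0.84  1.98  0.24  0.7  -0.8 ] [ 0.497 -0.125  0.246] [ 0.09 -0.49 -0.87]
goal [ 0.01  0.48 -0.16  2.39  3.13  0.45 -1.46] 5.771417015734822e-06 4.1350093973283e-05
[-0.44, 0.49, 0.49] [-0.0306, -0.0209, -0.0688] rowrot deg 4.5 end [ 0.529 -0.198  0.248] z [ 0.28 -0.71 -0.65] [-0.45  0.48  0.51  2.11  1.2   0.62 -1.02]
[0.66, 0.95, 0.04] [-0.0457, 0.0072, -0.0671] rowrot deg 4.7 end [ 0.598 -0.117  0.211] z [ 0.64 -0.44 -0.63] [-0.22  0.48  0.17  2.25  2.16  0.54 -1.24]
[1.01, 1.62, -0.29] [-0.0579, 0.0157, -0.0604] rowrot deg 4.9 end [0.553 0.057 0.159] z [ 0.66  0.14 -0.74] [ 0.01  0.48 -0.16  2.39  3.13  0.45 -1.46]
```

servo_tool:
  plan:
    - {"translation": [-0.44,0.49,0.49],"rotation": [-0.0306,-0.0209,-0.0688],"hand": 0}
    - {"translation": [-0.44,0.49,0.49],"rotation": [-0.0306,-0.0209,-0.0688],"hand": 0}
    - {"translation": [-0.44,0.49,0.49],"rotation": [-0.0306,-0.0209,-0.0688],"hand": 0}
    - {"translation": [-0.44,0.49,0.49],"rotation": [-0.0306,-0.0209,-0.0688],"hand": 0}
    - {"translation": [-0.44,0.49,0.49],"rotation": [-0.0306,-0.0209,-0.0688],"hand": 0}
    - {"translation": [-0.44,0.49,0.49],"rotation": [-0.0306,-0.0209,-0.0688],"hand": 0}
    - {"translation": [-0.44,0.49,0.49],"rotation": [-0.0306,-0.0209,-0.0688],"hand": 0}
    - {"translation": [-0.44,0.49,0.49],"rotation": [-0.0306,-0.0209,-0.0688],"hand": 0}
    - {"translation": [-0.44,0.49,0.49],"rotation": [-0.0306,-0.0209,-0.0688],"hand": 0}
    - {"translation": [-0.44,0.49,0.49],"rotation": [-0.0306,-0.0209,-0.0688],"hand": 0}
    - {"translation": [0,0,0],"rotation": [0,0,0],"hand": 0}

```text
time_s: 6.22
ee_pos: [0.5305, -0.1965, 0.2474]
orientation: [0.381, 0.632, 0.653, -0.171]
contact_force: [-0.6, -0.3, -1.1]
gripper_width: 0.0
finger_force: 0.0
```

```bash
python3 -c "
from g import *
s,P,C=cur();print(s['qpos'].round(2),P.round(3),C[:,2].round(2))"; sed -i 's/N=3/N=2/' seg.py; python3 seg.py
```

```text
[-0.75  0.64  1.03  2.12  0.78  0.32 -0.62] [ 0.531 -0.196  0.247] [ 0.28 -0.7  -0.65]
goal [ 0.01  0.48 -0.16  2.39  3.13  0.45 -1.46] 5.771417015734822e-06 4.1350093973283e-05
[0.84, 0.33, 0.34] [-0.0246, 0.0111, -0.0759] rowrot deg 4.6 end [ 0.552 -0.153  0.166] z [ 0.46 -0.52 -0.72] [-0.37  0.56  0.44  2.26  1.95  0.38 -1.04]
[0.42, 2.09, -0.49] [-0.0713, -0.0029, -0.0595] rowrot deg 5.3 end [0.553 0.057 0.159] z [ 0.66  0.14 -0.74] [ 0.01  0.48 -0.16  2.39  3.13  0.45 -1.46]
```

```bash
cat > sim.py <<'E'
from seg import *
def follow(q,rows,P=None,C=None):
    if P is None: P,C=fk(q,L); C=C.as_matrix()
    for v,w,n in rows:
        for _ in range(n):
            P=P+C@np.array(v)/100; C=C@R.from_rotvec(w).as_matrix(); q,e,r=ik(P,C,q,.003)
    return q,P,C,e,r
if __name__=="__main__":
    q,*_=follow(np.array([-.563,.375,.634,1.809,-.373,.904,-.949]),[([-1.32,1.19,.61],[-.0449,-.0385,-.051],10),([-.44,.49,.49],[-.0306,-.0209,-.0688],10)])
    print("sim",q.round(2))
    s,P,C=cur(); q0=s["qpos"]; Rt=RT(AL,42)@np.diag([-1,-1,1]); F=np.diag([-1,-1,1])
    rng=np.random.default_rng(0)
    for t in (36,42):
      for nm,A,c in (("appr",AL,-.05),("in",AL,.022),("swung",AL+.5236,.022)):
        res=[]
        for Fl in (F,np.eye(3),np.array([[0,-1,0],[1,0,0],[0,0,1.]]),np.array([[0,1,0],[-1,0,0],[0,0,1.]])):
            Rr=RT(A,t)@Fl; c0=np.r_[PIV+.116*np.array([np.cos(A),np.sin(A)]),.1145]+c*Rr[:,2]
            for i in range(6):
                sd=q0 if i==0 else rng.uniform(LO,HI)
                x,e,r=ik(c0,Rr,sd,.001)
                if e<.001 and r<.01: res.append((np.abs(x-q0).max(),x.round(2).tolist(),(Fl[0,0],Fl[0,1])))
        res.sort(); print(t,nm); [print("  ",a) for a in res[:6]]
E
time python3 sim.py
```

```text
sim [-0.76  0.65  1.03  2.11  0.77  0.32 -0.61]
36 appr
   (np.float64(1.6220126997979718), [0.27, 0.51, -0.54, 2.28, 2.4, 0.31, -0.7], (np.int64(-1), np.int64(0)))
   (np.float64(1.7496045758596739), [0.23, 0.5, -0.48, 2.28, 2.48, 0.29, -2.37], (np.float64(0.0), np.float64(1.0)))
   (np.float64(1.7934806125950873), [0.42, 0.57, -0.76, 2.28, 2.16, 0.41, -2.01], (np.float64(0.0), np.float64(1.0)))
   (np.float64(1.9392562742438058), [0.5, 0.62, -0.91, 2.27, 2.05, 0.5, 1.25], (np.float64(0.0), np.float64(-1.0)))
   (np.float64(2.056894464425857), [0.08, 0.48, -0.27, 2.29, 2.83, 0.25, 0.41], (np.float64(0.0), np.float64(-1.0)))
   (np.float64(2.19249527332054), [0.06, 0.47, -0.23, 2.29, 2.91, 0.24, -2.81], (np.float64(0.0), np.float64(1.0)))
36 in
   (np.float64(1.6579257699242635), [0.26, 0.69, -0.57, 2.21, 2.43, 0.44, 0.88], (np.float64(0.0), np.float64(-1.0)))
   (np.float64(1.7135617629973852), [0.23, 0.68, -0.52, 2.22, 2.49, 0.42, -0.76], (np.int64(-1), np.int64(0)))
   (np.float64(1.733341275895064), [0.22, 0.68, -0.51, 2.22, 2.51, 0.41, -2.35], (np.float64(0.0), np.float64(1.0)))
[... 2441 characters left out ...]
928), [0.53, 0.84, -0.88, 2.23, 2.76, 0.33, -1.97], (np.float64(0.0), np.float64(1.0)))
   (np.float64(1.983365357633486), [0.57, 0.88, -0.95, 2.23, 2.59, 0.36, -0.21], (np.int64(-1), np.int64(0)))
   (np.float64(2.126797244688946), [0.64, 0.96, -1.1, 2.23, 2.34, 0.45, 0.08], (np.int64(-1), np.int64(0)))
   (np.float64(2.196085039975751), [0.48, 0.8, -0.79, 2.24, 2.97, 0.32, 0.94], (np.float64(0.0), np.float64(-1.0)))
   (np.float64(2.2968261247886694), [0.65, 0.97, -1.12, 2.23, 2.31, 0.46, 1.68], (np.float64(0.0), np.float64(-1.0)))
   (np.float64(2.7570017151781583), [0.32, 0.72, -0.53, 2.24, 3.53, 0.35, -2.81], (np.float64(0.0), np.float64(1.0)))
real	0m59.316s
user	0m59.804s
sys	0m0.167s
```

```bash
cat > srch.py <<'E'
from sim import *
import multiprocessing as mp
def interp(P0,C0,P1,C1):
    n=int(np.ceil(max(np.linalg.norm(R.from_matrix(C0.T@C1).as_rotvec())/.1,np.linalg.norm(P1-P0)/.033))); v,w=twist(P0,C0,P1,C1,n); return v,w,n
s,P,C=cur(); q0=s["qpos"]
t=42; Rt=RT(AL,t)@np.diag([-1,-1,1]); G=ring-.05*Rt[:,2]
def run(m):
    a,T=fk(m,L); T=T.as_matrix(); r1=interp(P,C,a,T); r2=interp(a,T,G,Rt)
    q1,P1,C1,e1,_=follow(q0,[r1],P,C)
    if e1>.01: return 9,m,q1,q1,r1,r2,a
    q2,_,_,e,r=follow(q1,[r2],P1,C1)
    return e*10+r,m,q1,q2,r1,r2,a
if __name__=="__main__":
    rng=np.random.default_rng(1); ms=[]
    while len(ms)<80:
        m=np.array([rng.uniform(-.6,.5),rng.uniform(.1,.6),rng.uniform(-.6,.6),rng.uniform(1.5,2.2),rng.uniform(.9,2.3),rng.uniform(.4,1.3),rng.uniform(-1.6,-.6)])
        a,T=fk(m,L)
        if a[2]>.21 and .35<a[0]<.62 and a[1]<.03 and T.as_matrix()[2,2]<-.2: ms.append(m)
    with mp.Pool() as p: out=p.map(run,ms)
    out.sort(key=lambda o:o[0]+.02*o[4][2]+.02*o[5][2]); print(mp.cpu_count())
    for o in out[:6]: print(round(o[0],3),"mid",o[6].round(3),o[2].round(2),"end",o[3].round(2),"\n  ",o[4],o[5])
E
time OMP_NUM_THREADS=1 timeout 500 python3 srch.py
```

```text
4
0.0 mid [ 0.511 -0.217  0.315] [-0.79  0.38  1.15  2.2   0.97  0.18 -0.47] end [ 0.02  0.5  -0.18  2.38  3.1   0.47 -1.42] 
   ([-2.09, -0.15, -1.28], [-0.0642, 0.038, -0.0352], 3) ([1.53, 1.7, 0.42], [-0.051, 0.0175, -0.0797], 15)
0.0 mid [ 0.546 -0.128  0.241] [-0.69  0.45  0.87  2.2   1.    0.13 -0.33] end [ 0.1   0.51 -0.29  2.37  2.97  0.47 -1.29] 
   ([0.88, 0.62, -0.52], [-0.0443, 0.0384, -0.073], 6) ([0.98, 1.49, 0.29], [-0.0528, 0.0045, -0.0772], 12)
0.0 mid [ 0.605 -0.063  0.349] [-1.16  0.71  1.29  2.13  1.57  0.23 -0.96] end [-0.12  0.5   0.02  2.38  3.3   0.48 -1.64] 
   ([-0.21, 2.04, -1.71], [-0.0564, -0.0327, -0.0756], 7) ([1.93, 1.05, 0.34], [-0.0734, 0.0367, -0.0553], 11)
0.0 mid [ 0.485 -0.151  0.234] [-0.86  0.6   0.98  2.22  0.9   0.41 -0.43] end [ 0.02  0.5  -0.18  2.38  3.09  0.47 -1.42] 
   ([0.86, -0.7, -0.72], [0.0052, 0.0004, -0.081], 5) ([0.59, 1.73, 0.13], [-0.0726, 0.0043, -0.0663], 14)
0.0 mid [0.598 0.006 0.281] [-1.08  0.58  0.97  2.22  1.94  0.32 -0.97] end [-0.06  0.5  -0.07  2.38  3.21  0.47 -1.55] 
   ([0.53, 1.65, -1.11], [-0.0467, -0.0123, -0.0862], 11) ([1.54, 0.83, 0.54], [-0.0791, 0.0237, -0.0323], 8)
0.0 mid [ 0.528 -0.199  0.25 ] [-0.6   0.45  0.94  2.2   0.8   0.09 -0.56] end [ 0.04  0.5  -0.21  2.38  3.07  0.46 -1.39] 
   ([-0.13, -0.08, -0.05], [-0.0497, 0.0806, 0.031], 3) ([1.25, 1.3, 0.13], [-0.0413, 0.0143, -0.0846], 17)
real	1m11.770s
user	4m31.127s
sys	0m0.342s
```

servo_tool:
  plan:
    - {"translation": [0.53,1.65,-1.11],"rotation": [-0.0467,-0.0123,-0.0862],"hand": 0}
    - {"translation": [0.53,1.65,-1.11],"rotation": [-0.0467,-0.0123,-0.0862],"hand": 0}
    - {"translation": [0.53,1.65,-1.11],"rotation": [-0.0467,-0.0123,-0.0862],"hand": 0}
    - {"translation": [0.53,1.65,-1.11],"rotation": [-0.0467,-0.0123,-0.0862],"hand": 0}
    - {"translation": [0.53,1.65,-1.11],"rotation": [-0.0467,-0.0123,-0.0862],"hand": 0}
    - {"translation": [0.53,1.65,-1.11],"rotation": [-0.0467,-0.0123,-0.0862],"hand": 0}
    - {"translation": [0.53,1.65,-1.11],"rotation": [-0.0467,-0.0123,-0.0862],"hand": 0}
    - {"translation": [0.53,1.65,-1.11],"rotation": [-0.0467,-0.0123,-0.0862],"hand": 0}
    - {"translation": [0.53,1.65,-1.11],"rotation": [-0.0467,-0.0123,-0.0862],"hand": 0}
    - {"translation": [0.53,1.65,-1.11],"rotation": [-0.0467,-0.0123,-0.0862],"hand": 0}
    - {"translation": [0.53,1.65,-1.11],"rotation": [-0.0467,-0.0123,-0.0862],"hand": 0}
    - {"translation": [0,0,0],"rotation": [0,0,0],"hand": 0}

```text
time_s: 7.22
ee_pos: [0.597, -0.0108, 0.286]
orientation: [0.437, 0.197, 0.854, -0.202]
contact_force: [-0.6, 0.3, -1.0]
gripper_width: 0.0004
finger_force: 0.0
```

```bash
cat > leg.py <<'E'
from srch import *
for sc in (1,2):
    v,w,n=interp(P,C,G,Rt); n*=sc; v,w=twist(P,C,G,Rt,n)
    q,_,_,e,r=follow(q0,[(v,w,n)],P,C); print(P.round(3),q0.round(2),"rows",n,v,w,"end",q.round(2),round(e,4),round(r,3))
E
python3 leg.py
```

```text
[ 0.597 -0.011  0.286] [-1.15  0.68  1.18  2.18  1.8   0.15 -0.93] rows 8 [1.63, 0.98, 0.53] [-0.0848, 0.023, -0.0451] end [-0.06  0.5  -0.07  2.38  3.21  0.47 -1.55] 0.0 0.0
[ 0.597 -0.011  0.286] [-1.15  0.68  1.18  2.18  1.8   0.15 -0.93] rows 16 [0.81, 0.5, 0.28] [-0.0424, 0.0115, -0.0226] end [-0.06  0.5  -0.07  2.38  3.21  0.47 -1.55] 0.0 0.0
```

servo_tool:
  plan:
    - {"translation": [0.81,0.5,0.28],"rotation": [-0.0424,0.0115,-0.0226],"hand": 0}
    - {"translation": [0.81,0.5,0.28],"rotation": [-0.0424,0.0115,-0.0226],"hand": 0}
    - {"translation": [0.81,0.5,0.28],"rotation": [-0.0424,0.0115,-0.0226],"hand": 0}
    - {"translation": [0.81,0.5,0.28],"rotation": [-0.0424,0.0115,-0.0226],"hand": 0}
    - {"translation": [0.81,0.5,0.28],"rotation": [-0.0424,0.0115,-0.0226],"hand": 0}
    - {"translation": [0.81,0.5,0.28],"rotation": [-0.0424,0.0115,-0.0226],"hand": 0}
    - {"translation": [0.81,0.5,0.28],"rotation": [-0.0424,0.0115,-0.0226],"hand": 0}
    - {"translation": [0.81,0.5,0.28],"rotation": [-0.0424,0.0115,-0.0226],"hand": 0}
    - {"translation": [0.81,0.5,0.28],"rotation": [-0.0424,0.0115,-0.0226],"hand": 0}
    - {"translation": [0.81,0.5,0.28],"rotation": [-0.0424,0.0115,-0.0226],"hand": 0}
    - {"translation": [0.81,0.5,0.28],"rotation": [-0.0424,0.0115,-0.0226],"hand": 0}
    - {"translation": [0.81,0.5,0.28],"rotation": [-0.0424,0.0115,-0.0226],"hand": 0}

```text
time_s: 8.22
ee_pos: [0.5769, 0.0367, 0.1833]
orientation: [0.383, -0.017, 0.923, -0.028]
contact_force: [0.1, -0.0, -0.3]
gripper_width: -0.0003
finger_force: 0.0
```

```bash
python3 leg.py
```

```text
[0.577 0.037 0.183] [-0.3   0.46  0.15  2.36  2.89  0.45 -1.45] rows 3 [1.09, 0.82, 0.36] [-0.06, 0.0156, -0.0318] end [-0.05  0.5  -0.08  2.38  3.2   0.47 -1.54] 0.0 0.0
[0.577 0.037 0.183] [-0.3   0.46  0.15  2.36  2.89  0.45 -1.45] rows 6 [0.54, 0.41, 0.19] [-0.03, 0.0078, -0.0159] end [-0.05  0.5  -0.08  2.38  3.2   0.47 -1.54] 0.0 0.0
```

servo_tool:
  plan:
    - {"translation": [0.54,0.41,0.19],"rotation": [-0.03,0.0078,-0.0159],"hand": 0}
    - {"translation": [0.54,0.41,0.19],"rotation": [-0.03,0.0078,-0.0159],"hand": 0}
    - {"translation": [0.54,0.41,0.19],"rotation": [-0.03,0.0078,-0.0159],"hand": 0}
    - {"translation": [0.54,0.41,0.19],"rotation": [-0.03,0.0078,-0.0159],"hand": 0}
    - {"translation": [0.54,0.41,0.19],"rotation": [-0.03,0.0078,-0.0159],"hand": 0}
    - {"translation": [0.54,0.41,0.19],"rotation": [-0.03,0.0078,-0.0159],"hand": 0}
    - {"translation": [0,0,0],"rotation": [0,0,0],"hand": 0}
    - {"translation": [0,0,0],"rotation": [0,0,0],"hand": 0}

```text
time_s: 8.88
ee_pos: [0.5597, 0.0581, 0.1517]
orientation: [0.357, -0.095, 0.929, 0.035]
contact_force: [-0.5, -0.9, -0.7]
gripper_width: 0.0001
finger_force: 0.0
```

```bash
python3 v.py p2; python3 -c "
from g import *
Rt=RT(AL,42)@np.diag([-1,-1,1]); to(ring+.022*Rt[:,2],Rt)"
```

```text
t 8.9833 pos [0.5597 0.0594 0.152 ] F [-0.6 -0.1 -0.9] q [-0.05  0.5  -0.08  2.38  3.2   0.47 -1.54]
shift in current tool cm [ 0.08 -0.06  7.19] then rotvec [-0.     0.001  0.003] shift in target tool [ 0.07 -0.06  7.19]
```

View pics/p2.png

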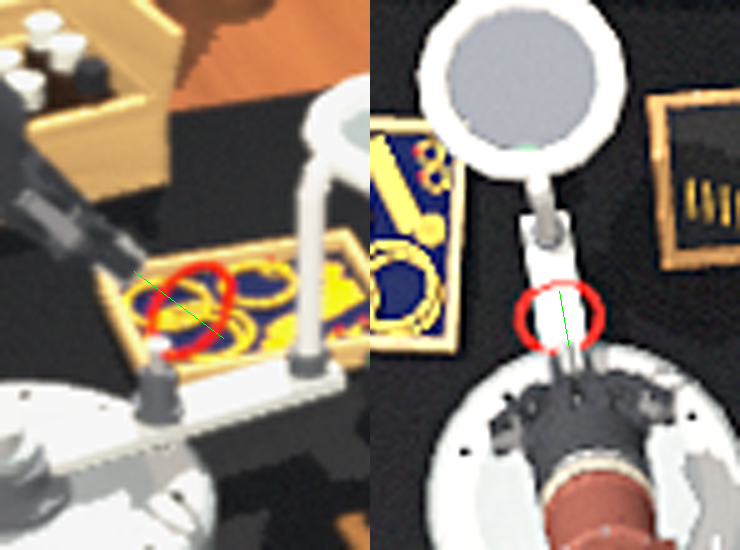

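The tool axis passes through the ring's centre in both views (side crop (188,310), top crop (560,316)), so I can insert.

servo_tool:
  plan:
    - {"translation": [0,0,0.8],"rotation": [0,0,0],"hand": 0}
    - {"translation": [0,0,0.8],"rotation": [0,0,0],"hand": 0}
    - {"translation": [0,0,0.8],"rotation": [0,0,0],"hand": 0}
    - {"translation": [0,0,0.8],"rotation": [0,0,0],"hand": 0}
    - {"translation": [0,0,0.7],"rotation": [0,0,0],"hand": 0}
    - {"translation": [0,0,0.7],"rotation": [0,0,0],"hand": 0}
    - {"translation": [0,0,0.7],"rotation": [0,0,0],"hand": 0}
    - {"translation": [0,0,0.7],"rotation": [0,0,0],"hand": 0}
    - {"translation": [0,0,0.6],"rotation": [0,0,0],"hand": 0}
    - {"translation": [0,0,0.6],"rotation": [0,0,0],"hand": 0}
    - {"translation": [0,0,0],"rotation": [0,0,0],"hand": 0}

```text
time_s: 9.9
ee_pos: [0.607, 0.0704, 0.0973]
orientation: [0.356, -0.098, 0.928, 0.037]
contact_force: [-0.6, 0.2, -0.0]
gripper_width: 0.0
finger_force: 0.0
```

```bash
python3 -c "
from srch import *
s,P,C=cur(); q0=s['qpos'];print(q0.round(2),P,s['contact_force'].round(2))
print('up in tool, per cm',C.T@[0,0,1.])
q,P1,C1,e,r=follow(q0,[((C.T@[0,0,.2]).tolist(),[0,0,0],15)],P,C);print(q.round(2),e,r)
A=AL+np.radians(30); Rz=R.from_euler('z',30,degrees=True).as_matrix()
p2=np.r_[PIV+(Rz[:2,:2]@(P1[:2]-PIV)),P1[2]]
v,w=twist(P1,C1,p2,Rz@C1,15);print(v,w); q,_,_,e,r=follow(q,[(v,w,15)],P1,C1);print(q.round(2),e,r)
"
```

```text
[-0.08  0.66 -0.06  2.29  3.19  0.54 -1.53] [0.60700229 0.07039071 0.09731739] [-0.61  0.23 -0.05]
up in tool, per cm [-0.668926   -0.00166509 -0.74332714]
[-0.07  0.59 -0.07  2.27  3.19  0.45 -1.53] 2.8348158953116936e-09 3.324783623094436e-08
[0.01, 0.46, -0.01] [-0.0233, -0.0001, -0.0259]
[ 0.28  0.64 -0.47  2.23  3.76  0.31 -1.51] 3.736625788659006e-08 5.284315996595499e-07
```

No contact on the way in. Now lifting straight up, in steps.

servo_tool:
  plan:
    - {"translation": [-0.134,0,-0.149],"rotation": [0,0,0],"hand": 0}
    - {"translation": [-0.134,0,-0.149],"rotation": [0,0,0],"hand": 0}
    - {"translation": [-0.134,0,-0.149],"rotation": [0,0,0],"hand": 0}
    - {"translation": [-0.134,0,-0.149],"rotation": [0,0,0],"hand": 0}
    - {"translation": [-0.134,0,-0.149],"rotation": [0,0,0],"hand": 0}
    - {"translation": [-0.134,0,-0.149],"rotation": [0,0,0],"hand": 0}
    - {"translation": [0,0,0],"rotation": [0,0,0],"hand": 0}

```text
time_s: 10.48
ee_pos: [0.6066, 0.0702, 0.111]
orientation: [0.357, -0.098, 0.928, 0.037]
contact_force: [-0.2, 0.1, 0.3]
gripper_width: 0.0001
finger_force: 0.0
```

servo_tool:
  plan:
    - {"translation": [-0.134,0,-0.149],"rotation": [0,0,0],"hand": 0}
    - {"translation": [-0.134,0,-0.149],"rotation": [0,0,0],"hand": 0}
    - {"translation": [0,0,0],"rotation": [0,0,0],"hand": 0}

```text
time_s: 10.73
ee_pos: [0.6065, 0.0702, 0.1146]
orientation: [0.357, -0.098, 0.928, 0.037]
contact_force: [0.3, 0.1, -0.4]
gripper_width: 0.0
finger_force: 0.0
```

servo_tool:
  plan:
    - {"translation": [-0.134,0,-0.149],"rotation": [0,0,0],"hand": 0}
    - {"translation": [-0.134,0,-0.149],"rotation": [0,0,0],"hand": 0}
    - {"translation": [0,0,0],"rotation": [0,0,0],"hand": 0}

```text
time_s: 10.98
ee_pos: [0.6064, 0.0702, 0.1186]
orientation: [0.357, -0.098, 0.928, 0.037]
contact_force: [0.6, 0.6, 0.8]
gripper_width: -0.0003
finger_force: 0.1
```

servo_tool:
  plan:
    - {"translation": [-0.134,0,-0.149],"rotation": [0,0,0],"hand": 0}
    - {"translation": [-0.134,0,-0.149],"rotation": [0,0,0],"hand": 0}
    - {"translation": [0,0,0],"rotation": [0,0,0],"hand": 0}

```text
time_s: 11.23
ee_pos: [0.6048, 0.0701, 0.1212]
orientation: [0.355, -0.098, 0.929, 0.037]
contact_force: [-1.6, -0.0, -3.1]
gripper_width: -0.0001
finger_force: 1.5
```

servo_tool:
  plan:
    - {"translation": [-0.134,0,-0.149],"rotation": [0,0,0],"hand": 0}
    - {"translation": [-0.134,0,-0.149],"rotation": [0,0,0],"hand": 0}
    - {"translation": [0,0,0],"rotation": [0,0,0],"hand": 0}

```text
time_s: 11.48
ee_pos: [0.604, 0.07, 0.1249]
orientation: [0.354, -0.098, 0.929, 0.037]
contact_force: [-5.5, -0.7, -2.7]
gripper_width: 0.0003
finger_force: 2.6
```

```bash
python3 v.py p3
```

```text
(no output)
```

View pics/p3.png

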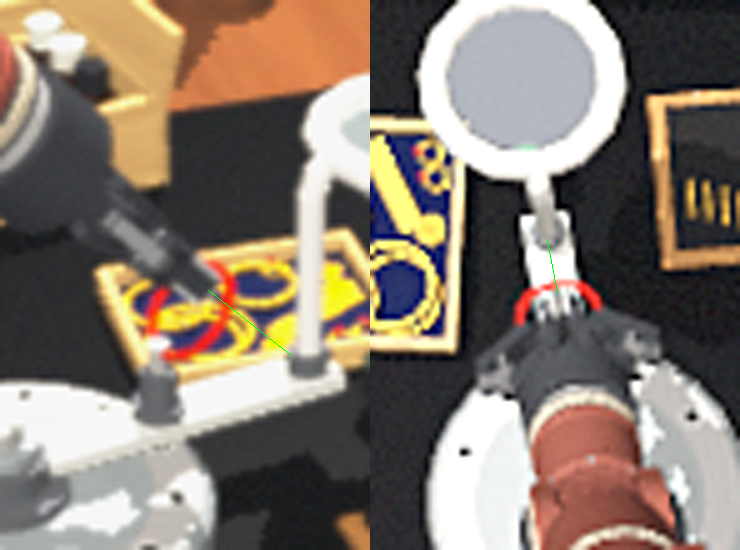

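Contact has started, but the fingertip overlaps the wire by only a few millimetres (side crop (215,290)). I'll lower a little, go 18 mm deeper, then lift again.

servo_tool:
  plan:
    - {"translation": [0.134,0,0.149],"rotation": [0,0,0],"hand": 0}
    - {"translation": [0.134,0,0.149],"rotation": [0,0,0],"hand": 0}
    - {"translation": [0.134,0,0.149],"rotation": [0,0,0],"hand": 0}
    - {"translation": [0.134,0,0.149],"rotation": [0,0,0],"hand": 0}
    - {"translation": [0,0,0.6],"rotation": [0,0,0],"hand": 0}
    - {"translation": [0,0,0.6],"rotation": [0,0,0],"hand": 0}
    - {"translation": [0,0,0.6],"rotation": [0,0,0],"hand": 0}
    - {"translation": [0,0,0],"rotation": [0,0,0],"hand": 0}

```text
time_s: 12.25
ee_pos: [0.6195, 0.0731, 0.1042]
orientation: [0.357, -0.098, 0.928, 0.037]
contact_force: [-1.2, 0.6, -1.9]
gripper_width: 0.0001
finger_force: 0.9
```

servo_tool:
  plan:
    - {"translation": [-0.134,0,-0.149],"rotation": [0,0,0],"hand": 0}
    - {"translation": [-0.134,0,-0.149],"rotation": [0,0,0],"hand": 0}
    - {"translation": [-0.134,0,-0.149],"rotation": [0,0,0],"hand": 0}
    - {"translation": [-0.134,0,-0.149],"rotation": [0,0,0],"hand": 0}
    - {"translation": [0,0,0],"rotation": [0,0,0],"hand": 0}

```text
time_s: 12.67
ee_pos: [0.6172, 0.0728, 0.1126]
orientation: [0.356, -0.098, 0.929, 0.037]
contact_force: [-2.3, 0.5, -6.1]
gripper_width: -0.0
finger_force: 2.7
```

servo_tool:
  plan:
    - {"translation": [-0.134,0,-0.149],"rotation": [0,0,0],"hand": 0}
    - {"translation": [-0.134,0,-0.149],"rotation": [0,0,0],"hand": 0}
    - {"translation": [-0.134,0,-0.149],"rotation": [0,0,0],"hand": 0}
    - {"translation": [0,0,0],"rotation": [0,0,0],"hand": 0}

```text
time_s: 13.0
ee_pos: [0.6172, 0.0727, 0.1185]
orientation: [0.356, -0.098, 0.929, 0.037]
contact_force: [-2.8, -0.7, -8.5]
gripper_width: 0.0
finger_force: 3.5
```

```bash
cat > rz.py <<'E'
from g import *
for n in ("top","side"):
    im,d=read_camera(n); im0=np.load(n+"0.npz"); o=[]
    for I,D in ((im0["im"],im0["d"]),(im,d)):
        i=I.astype(int); X=cloud(n,D); m=(i[...,0]>150)&(i[...,1]<90)&(i[...,2]<90)&(np.hypot(X[...,0]-PIV[0],X[...,1]-PIV[1])<.17)&(X[...,2]>.08)
        Q=X[m]; v,u=np.nonzero(m); r=Q[:,:2]-PIV; o.append((len(Q),Q.min(0).round(4),Q.max(0).round(4),"px u",u.min(),u.max(),"v",v.min(),v.max(),"ang",np.degrees(np.arctan2(*np.median(r,0)[::-1])).round(1)))
    print(n,*o,sep="\n  ")
E
python3 rz.py; python3 -c "
from h import *
for n in('top','side'): print(n,(proj(n,[[.6,.07,.14]])-proj(n,[[.6,.07,.125]])).round(2),'px for 15 mm')"
```

```text
top
  (45, array([0.5671, 0.0391, 0.0943]), array([0.6097, 0.0945, 0.1399]), 'px u', np.int64(249), np.int64(265), 'v', np.int64(186), np.int64(200), 'ang', np.float64(6.1))
  (113, array([ 0.3081, -0.0238,  0.13  ]), array([0.609 , 0.0956, 0.7509]), 'px u', np.int64(248), np.int64(284), 'v', np.int64(186), np.int64(256), 'ang', np.float64(-178.6))
side
  (87, array([0.5721, 0.0368, 0.0982]), array([0.6164, 0.1004, 0.1371]), 'px u', np.int64(272), np.int64(289), 'v', np.int64(192), np.int64(211), 'ang', np.float64(9.5))
  (158, array([ 0.3804, -0.0189,  0.1074]), array([0.614 , 0.0914, 0.4179]), 'px u', np.int64(195), np.int64(289), 'v', np.int64(113), np.int64(208), 'ang', np.float64(-38.0))
top [[-0.16 -0.97]] px for 15 mm
side [[-0.05 -4.7 ]] px for 15 mm
```

The ring has risen about 10 mm, so I'll lift roughly 5 mm more.

servo_tool:
  plan:
    - {"translation": [-0.134,0,-0.149],"rotation": [0,0,0],"hand": 0}
    - {"translation": [-0.134,0,-0.149],"rotation": [0,0,0],"hand": 0}
    - {"translation": [-0.067,0,-0.075],"rotation": [0,0,0],"hand": 0}
    - {"translation": [0,0,0],"rotation": [0,0,0],"hand": 0}
    - {"translation": [0,0,0],"rotation": [0,0,0],"hand": 0}

```text
time_s: 13.52
ee_pos: [0.6174, 0.0726, 0.1234]
orientation: [0.356, -0.098, 0.929, 0.037]
contact_force: [-4.2, -0.5, -7.8]
gripper_width: 0.0002
finger_force: 4.4
```

```bash
sed -i 's/&(X\[...,2\]>.08)/\&(X[...,2]>.08)\&(X[...,2]<.17)\&(np.hypot(X[...,0]-PIV[0],X[...,1]-PIV[1])>.07)/' rz.py; python3 rz.py; python3 -c "
from seg import *
s,P,C=cur(); print(P,s['contact_force'].round(1)); Rz=R.from_euler('z',30,degrees=True).as_matrix()
p2=np.r_[PIV+(Rz[:2,:2]@(P[:2]-PIV)),P[2]]
print(p2,twist(P,C,p2,Rz@C,20))"
```

```text
top
  (45, array([0.5671, 0.0391, 0.0943]), array([0.6097, 0.0945, 0.1399]), 'px u', np.int64(249), np.int64(265), 'v', np.int64(186), np.int64(200), 'ang', np.float64(6.1))
  (21, array([0.5958, 0.0452, 0.1299]), array([0.6114, 0.0974, 0.164 ]), 'px u', np.int64(248), np.int64(263), 'v', np.int64(185), np.int64(190), 'ang', np.float64(14.1))
side
  (87, array([0.5721, 0.0368, 0.0982]), array([0.6164, 0.1004, 0.1371]), 'px u', np.int64(272), np.int64(289), 'v', np.int64(192), np.int64(211), 'ang', np.float64(9.5))
  (62, array([0.5721, 0.0355, 0.1136]), array([0.6143, 0.099 , 0.17  ]), 'px u', np.int64(272), np.int64(289), 'v', np.int64(187), np.int64(206), 'ang', np.float64(6.0))
[0.61736365 0.07262431 0.12328562] [-4.7 -1.  -9. ]
[0.58281332 0.13831928 0.12328562] ([0.01, 0.38, -0.01], [-0.0175, -0.0, -0.0195])
```

The ring is now up about 15 mm and the pin is clear of its hole. Swinging 30° about the pivot.

servo_tool:
  plan:
    - {"translation": [0.01,0.38,-0.01],"rotation": [-0.0175,0,-0.0195],"hand": 0}
    - {"translation": [0.01,0.38,-0.01],"rotation": [-0.0175,0,-0.0195],"hand": 0}
    - {"translation": [0.01,0.38,-0.01],"rotation": [-0.0175,0,-0.0195],"hand": 0}
    - {"translation": [0.01,0.38,-0.01],"rotation": [-0.0175,0,-0.0195],"hand": 0}
    - {"translation": [0.01,0.38,-0.01],"rotation": [-0.0175,0,-0.0195],"hand": 0}
    - {"translation": [0.01,0.38,-0.01],"rotation": [-0.0175,0,-0.0195],"hand": 0}
    - {"translation": [0.01,0.38,-0.01],"rotation": [-0.0175,0,-0.0195],"hand": 0}
    - {"translation": [0.01,0.38,-0.01],"rotation": [-0.0175,0,-0.0195],"hand": 0}
    - {"translation": [0.01,0.38,-0.01],"rotation": [-0.0175,0,-0.0195],"hand": 0}
    - {"translation": [0.01,0.38,-0.01],"rotation": [-0.0175,0,-0.0195],"hand": 0}

```text
time_s: 14.45
ee_pos: [0.6061, 0.1056, 0.1241]
orientation: [0.349, -0.217, 0.908, 0.081]
contact_force: [-1.3, -3.0, -7.7]
gripper_width: -0.0001
finger_force: 3.8
```

```bash
cat > lens.py <<'E'
from b import *
from g import PIV
for n in ("top","side"):
    im,d=read_camera(n); X=cloud(n,d)
    Lm=(abs(np.hypot(X[...,0]-.4775,X[...,1]-.041)-.265)<.09)&(X[...,2]>.17)&(X[...,2]<.21)
    cs,_=cv2.findContours(Lm.astype(np.uint8),cv2.RETR_EXTERNAL,cv2.CHAIN_APPROX_NONE); c=max(cs,key=cv2.contourArea)[:,0]
    q=circ(np.array([ray(n,p,.187) for p in c])); v=q[:2]-PIV; print(n,"lens",q.round(4),"arm deg",np.degrees(np.arctan2(v[1],v[0])).round(2),"dist",np.hypot(*v).round(4))
E
python3 lens.py|grep arm; python3 rz.py|sed -n '3p;6p'; python3 -c "
from g import *
s,P,C=cur();print(P,C[:,2].round(3),np.degrees(np.arctan2(*(P[:2]-PIV)[::-1])),s['contact_force'].round(1),s['qpos'].round(2))"
```

```text
top lens [0.7177 0.1564 0.068 ] arm deg 25.67 dist 0.2665
side lens [0.7188 0.1585 0.0746] arm deg 25.97 dist 0.2683
  (21, array([0.5778, 0.0768, 0.1336]), array([0.606, 0.124, 0.158]), 'px u', np.int64(240), np.int64(254), 'v', np.int64(186), np.int64(194), 'ang', np.float64(23.4))
  (63, array([0.5619, 0.0648, 0.1114]), array([0.6079, 0.1216, 0.1518]), 'px u', np.int64(266), np.int64(284), 'v', np.int64(185), np.int64(202), 'ang', np.float64(18.2))
[0.60557183 0.10656706 0.12401341] [ 0.598  0.3   -0.743] 27.110419480923078 [-1.2 -2.6 -8.7] [ 0.08  0.62 -0.24  2.23  3.46  0.4  -1.51]
```

servo_tool:
  plan:
    - {"translation": [0.01,0.38,-0.01],"rotation": [-0.0175,0,-0.0195],"hand": 0}
    - {"translation": [0.01,0.38,-0.01],"rotation": [-0.0175,0,-0.0195],"hand": 0}
    - {"translation": [0.01,0.38,-0.01],"rotation": [-0.0175,0,-0.0195],"hand": 0}
    - {"translation": [0.01,0.38,-0.01],"rotation": [-0.0175,0,-0.0195],"hand": 0}
    - {"translation": [0.01,0.38,-0.01],"rotation": [-0.0175,0,-0.0195],"hand": 0}
    - {"translation": [0.01,0.38,-0.01],"rotation": [-0.0175,0,-0.0195],"hand": 0}
    - {"translation": [0.01,0.38,-0.01],"rotation": [-0.0175,0,-0.0195],"hand": 0}
    - {"translation": [0.01,0.38,-0.01],"rotation": [-0.0175,0,-0.0195],"hand": 0}
    - {"translation": [0.01,0.38,-0.01],"rotation": [-0.0175,0,-0.0195],"hand": 0}
    - {"translation": [0.01,0.38,-0.01],"rotation": [-0.0175,0,-0.0195],"hand": 0}
    - {"translation": [0,0,0],"rotation": [0,0,0],"hand": 0}
    - {"translation": [0,0,0],"rotation": [0,0,0],"hand": 0}

```text
time_s: 15.65
ee_pos: [0.5834, 0.1376, 0.124]
orientation: [0.335, -0.334, 0.872, 0.126]
contact_force: [-2.1, -2.4, -8.1]
gripper_width: -0.0001
finger_force: 3.8
```

```bash
python3 lens.py|grep arm; python3 rz.py|sed -n '3p;6p'; python3 -c "
from g import *
s,P,C=cur();print(P,C[:,2].round(3),np.degrees(np.arctan2(*(P[:2]-PIV)[::-1])),s['contact_force'].round(1),s['qpos'].round(2),C.T@[0,0,-.2])"
```

```text
top lens [0.6773 0.2197 0.068 ] arm deg 41.81 dist 0.268
side lens [0.6786 0.2205 0.0749] arm deg 41.75 dist 0.2696
  (26, array([0.5447, 0.1071, 0.1345]), array([0.5902, 0.1466, 0.1682]), 'px u', np.int64(233), np.int64(245), 'v', np.int64(191), np.int64(202), 'ang', np.float64(38.5))
  (59, array([0.5413, 0.0946, 0.1088]), array([0.5925, 0.1496, 0.1428]), 'px u', np.int64(256), np.int64(276), 'v', np.int64(184), np.int64(198), 'ang', np.float64(45.6))
[0.5826731  0.13843496 0.12385913] [ 0.498  0.445 -0.744] 42.81278455964336 [-1.6 -2.7 -8.6] [ 0.26  0.65 -0.46  2.21  3.74  0.31 -1.5 ] [0.13362898 0.00061838 0.14880495]
```

The arm has turned 30.0–30.3°, inside the drop-in tolerance. Now letting the ring down.

servo_tool:
  plan:
    - {"translation": [0.134,0,0.149],"rotation": [0,0,0],"hand": 0}
    - {"translation": [0.134,0,0.149],"rotation": [0,0,0],"hand": 0}
    - {"translation": [0.134,0,0.149],"rotation": [0,0,0],"hand": 0}
    - {"translation": [0.134,0,0.149],"rotation": [0,0,0],"hand": 0}
    - {"translation": [0.134,0,0.149],"rotation": [0,0,0],"hand": 0}
    - {"translation": [0.134,0,0.149],"rotation": [0,0,0],"hand": 0}
    - {"translation": [0.134,0,0.149],"rotation": [0,0,0],"hand": 0}
    - {"translation": [0.134,0,0.149],"rotation": [0,0,0],"hand": 0}
    - {"translation": [0.134,0,0.149],"rotation": [0,0,0],"hand": 0}
    - {"translation": [0.134,0,0.149],"rotation": [0,0,0],"hand": 0}
    - {"translation": [0.134,0,0.149],"rotation": [0,0,0],"hand": 0}
    - {"translation": [0.134,0,0.149],"rotation": [0,0,0],"hand": 0}
    - {"translation": [0,0,0],"rotation": [0,0,0],"hand": 0}
    - {"translation": [0,0,0],"rotation": [0,0,0],"hand": 0}

```text
time_s: 17.02
ee_pos: [0.5833, 0.1401, 0.1007]
orientation: [0.336, -0.336, 0.871, 0.128]
contact_force: [-0.1, -0.4, -0.6]
gripper_width: 0.0002
finger_force: 0.0
```

```bash
python3 lens.py|grep arm; python3 rz.py|sed -n '3p;6p'; python3 v.py p4; python3 -c "
from g import *
s,P,C=cur();print(P,s['contact_force'].round(1),s['finger_force'])
for n in('top','side'):
    for p in (0,.01): # predicted ring pixel extents at +30
        a=AL+np.radians(30); th=np.linspace(0,6.28,60); r=np.array([np.cos(a),np.sin(a),0]);t=np.array([-np.sin(a),np.cos(a),0]); e=(r+[0,0,1])/2**.5
        c=np.r_[PIV+.115*r[:2],.114+p]; q=proj(n,[c+.028*(np.cos(x)*t+np.sin(x)*e) for x in th]); print(n,p,q.min(0).round(1),q.max(0).round(1))
"
```

```text
top lens [0.6762 0.2204 0.0678] arm deg 42.08 dist 0.2677
side lens [0.6785 0.2206 0.075 ] arm deg 41.78 dist 0.2696
  (23, array([0.5526, 0.1065, 0.1114]), array([0.5882, 0.1485, 0.1409]), 'px u', np.int64(233), np.int64(245), 'v', np.int64(192), np.int64(203), 'ang', np.float64(38.2))
  (43, array([0.5409, 0.0531, 0.0959]), array([0.5878, 0.1452, 0.1552]), 'px u', np.int64(257), np.int64(275), 'v', np.int64(191), np.int64(203), 'ang', np.float64(46.8))
[0.58255393 0.13896891 0.10001896] [-1.3  0.2  0.6] 0.0
top 0 [234.6 192.5] [249.5 207.5]
top 0.01 [234.4 191.9] [249.3 206.9]
side 0 [256.5 185.3] [274.7 204.4]
side 0.01 [256.4 182.2] [274.6 201.3]
```

View pics/p4.png

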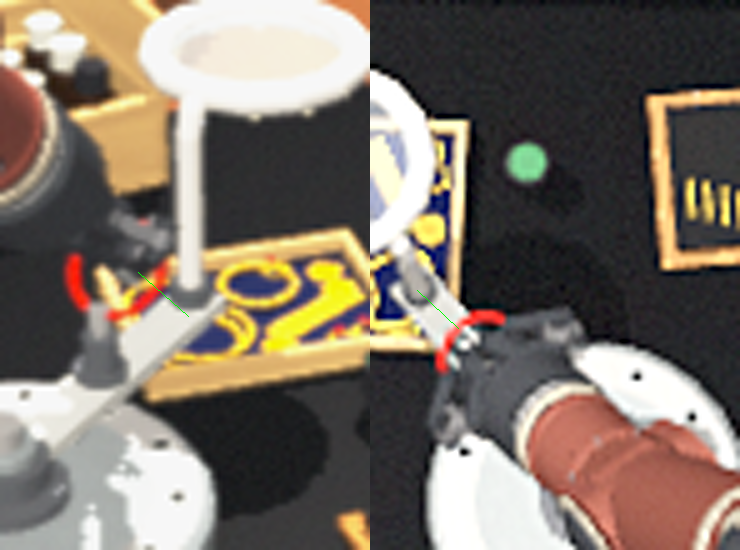

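The side crop shows the ring foot back on its stem (110,310), the lens over the tray, and contact force near zero. The ring dropped about 15 mm, so the pin is home. I'll centre the finger in the ring and withdraw.

```bash
python3 -c "
from srch import *
s,P,C=cur(); q0=s['qpos']
rows=[([.3,0,0],[0,0,0],3),([0,0,-.7],[0,0,0],11)]
q,P1,C1,e,r=follow(q0,rows,P,C);print(q.round(2),e,r,P1)
u=C1.T@[0,0,1.2];print(u); q,P2,C2,e,r=follow(q,[(u.tolist(),[0,0,0],6)],P1,C1);print(q.round(2),e,r,P2)"
```

```text
[ 0.43  0.58 -0.56  2.3   3.85  0.28 -1.55] 3.5001256042654884e-08 4.006681904793477e-07 [0.53924839 0.10010539 0.15124647]
[-0.80252957 -0.00309193 -0.89215287]
[ 0.69  0.51 -0.93  2.22  4.47  0.04 -2.22] 0.0004176002399110583 0.0055642736469480305 [0.53924839 0.10010539 0.22324647]
```

servo_tool:
  plan:
    - {"translation": [0.3,0,0],"rotation": [0,0,0],"hand": 0}
    - {"translation": [0.3,0,0],"rotation": [0,0,0],"hand": 0}
    - {"translation": [0.3,0,0],"rotation": [0,0,0],"hand": 0}
    - {"translation": [0,0,-0.7],"rotation": [0,0,0],"hand": 0}
    - {"translation": [0,0,-0.7],"rotation": [0,0,0],"hand": 0}
    - {"translation": [0,0,-0.7],"rotation": [0,0,0],"hand": 0}
    - {"translation": [0,0,-0.7],"rotation": [0,0,0],"hand": 0}
    - {"translation": [0,0,-0.7],"rotation": [0,0,0],"hand": 0}
    - {"translation": [0,0,-0.7],"rotation": [0,0,0],"hand": 0}
    - {"translation": [0,0,-0.7],"rotation": [0,0,0],"hand": 0}
    - {"translation": [0,0,-0.7],"rotation": [0,0,0],"hand": 0}
    - {"translation": [0,0,-0.7],"rotation": [0,0,0],"hand": 0}
    - {"translation": [0,0,-0.7],"rotation": [0,0,0],"hand": 0}
    - {"translation": [0,0,-0.7],"rotation": [0,0,0],"hand": 0}
    - {"translation": [0,0,0],"rotation": [0,0,0],"hand": 0}
    - {"translation": [0,0,0],"rotation": [0,0,0],"hand": 0}

```text
time_s: 18.65
ee_pos: [0.5392, 0.0996, 0.1514]
orientation: [0.335, -0.335, 0.872, 0.127]
contact_force: [-0.2, -0.2, 0.1]
gripper_width: -0.0004
finger_force: 0.0
```

```bash
python3 lens.py|grep arm; python3 rz.py|sed -n '3p;6p'; python3 v.py p5
```

```text
top lens [0.6761 0.2203 0.0679] arm deg 42.08 dist 0.2675
side lens [0.6785 0.2206 0.075 ] arm deg 41.78 dist 0.2696
  (40, array([0.5397, 0.0974, 0.087 ]), array([0.591 , 0.1484, 0.1379]), 'px u', np.int64(233), np.int64(248), 'v', np.int64(192), np.int64(207), 'ang', np.float64(39.0))
  (74, array([0.5352, 0.086 , 0.0969]), array([0.5932, 0.1489, 0.1494]), 'px u', np.int64(257), np.int64(276), 'v', np.int64(183), np.int64(203), 'ang', np.float64(41.3))
```

View pics/p5.png

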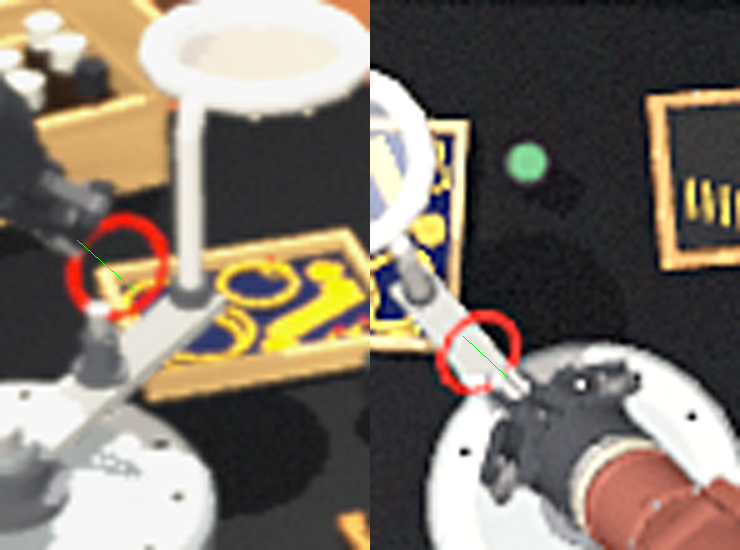

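The finger is clear of the ring (side crop tip (75,240), ring (118,265)). One numeric check that the pin is fully home: compare the ring's height now with its start.

Run:
```python
from g import *
def ringpts(a,p):
    th=np.linspace(0,6.28,200); r=np.array([np.cos(a),np.sin(a),0]);t=np.array([-np.sin(a),np.cos(a),0]); e=(r+[0,0,1])/2**.5
    return np.r_[PIV+.115*r[:2],.114+p]+.028*(np.cos(th)[:,None]*t+np.sin(th)[:,None]*e)
from scipy.optimize import least_squares
from scipy.spatial import cKDTree
for k,a0 in (("0",AL),("p5",AL+.5236)):
  obs={}
  for n in("side","top"):
    z=np.load(f"{n}{k}.npz"); i=z["im"].astype(int); v,u=np.nonzero((i[...,0]-np.maximum(i[...,1],i[...,2])>70))
    q=proj(n,ringpts(a0,0)); d,_=cKDTree(q).query(np.c_[u,v]); obs[n]=np.c_[u,v][d<5]
  def f(x): return np.concatenate([cKDTree(proj(n,ringpts(a0+x[0],x[1]))).query(o)[0] for n,o in obs.items()])
  m=least_squares(f,[0,.003],loss="soft_l1",diff_step=.01,x_scale=[.02,.003]); best=min(((f([da,p])**2).mean(),da,p) for da in np.linspace(-.06,.06,25) for p in np.linspace(-.008,.016,25)); print(k,[len(o) for o in obs.values()],"rms2,dang,plunger",np.round(best,4))
```

```text
0 [131, 84] rms2,dang,plunger [0.9145 0.02   0.002 ]
p5 [139, 90] rms2,dang,plunger [1.4018 0.005  0.005 ]
```

Run:
```python
from g import *
from scipy.spatial import cKDTree
from scipy.optimize import minimize
th=np.linspace(0,6.28,200)
def rp(pv,a,p):
    r=np.array([np.cos(a),np.sin(a),0]);t=np.array([-np.sin(a),np.cos(a),0]); e=(r+[0,0,1])/2**.5
    return np.r_[pv+.115*r[:2],.114+p]+.028*(np.cos(th)[:,None]*t+np.sin(th)[:,None]*e)
O=[]
for k,a0 in (("0",AL),("p5",AL+.5236)):
  for n in("side","top"):
    z=np.load(f"{n}{k}.npz"); i=z["im"].astype(int); v,u=np.nonzero((i[...,0]-np.maximum(i[...,1],i[...,2])>70))
    d,_=cKDTree(proj(n,rp(PIV,a0,0.003))).query(np.c_[u,v]); O.append((k,n,np.c_[u,v][d<4]))
def f(x): # x: dpiv mm(2), a_start deg, a_end deg, p0 mm, p1 mm
    return sum(np.minimum(cKDTree(proj(n,rp(PIV+x[:2]/1000,np.radians(x[2] if k=="0" else x[3]),(x[4] if k=="0" else x[5])/1000))).query(o)[0]**2,6).sum() for k,n,o in O)+.02*(x[0]**2+x[1]**2)
m=minimize(f,[0,4,11,41,1,1],method="Nelder-Mead",options=dict(maxiter=3000,xatol=.01,fatol=.01)); print(m.x.round(2),m.fun)
```

```text
Traceback (most recent call last):
  File "h.py", line 12, in proj
    K,Rm,t=cam(n); c=np.atleast_2d(P)@Rm.T+t; q=c@K.T; return q[:,:2]/q[:,2:]
           ~~~^^^
  File "h.py", line 5, in cam
    m=camera_model(n); Rm=cv2.Rodrigues(np.array(m["rvec"],float))[0]
ValueError: time passes only in moves, steps and waits
```

Too many calibration queries; I'll cache them.

```bash
sed -i 's/^def cam(n):/import functools\n@functools.cache\ndef cam(n):/' h.py
python3 - <<'E'
from g import *
from scipy.spatial import cKDTree
from scipy.optimize import minimize
th=np.linspace(0,6.28,200)
def rp(pv,a,p):
    r=np.array([np.cos(a),np.sin(a),0]);t=np.array([-np.sin(a),np.cos(a),0]); e=(r+[0,0,1])/2**.5
    return np.r_[pv+.115*r[:2],.114+p]+.028*(np.cos(th)[:,None]*t+np.sin(th)[:,None]*e)
O=[]
for k,a0 in (("0",AL),("p5",AL+.5236)):
  for n in("side","top"):
    z=np.load(f"{n}{k}.npz"); i=z["im"].astype(int); v,u=np.nonzero((i[...,0]-np.maximum(i[...,1],i[...,2])>70))
    d,_=cKDTree(proj(n,rp(PIV,a0,0.003))).query(np.c_[u,v]); O.append((k,n,np.c_[u,v][d<4]))
def f(x):
    return sum(np.minimum(cKDTree(proj(n,rp(PIV+x[:2]/1000,np.radians(x[2] if k=="0" else x[3]),(x[4] if k=="0" else x[5])/1000))).query(o)[0]**2,6).sum() for k,n,o in O)+.02*(x[0]**2+x[1]**2)
m=minimize(f,[0,4,11,41,1,1],method="Nelder-Mead",options=dict(maxiter=3000,xatol=.01,fatol=.01)); print(m.x.round(2),m.fun)
E
```

```text
[ 0.    8.49  9.33 40.11  1.47  1.21] 364.6423221860118
```

With the pivot refined, the ring stands at the same height as at the start (1.2 mm against 1.5 mm), so the pin is home. Handing in.

```bash
python3 -c "
from workcell import *
print(job_done())"
```

```text
the job is handed in; nothing more can be done
None
```

The magnifier arm now stands one index hole over with its lens above the gold-jewellery tray, and the job is handed in (no verdict came back). Camera checks put the ring at its starting height, so the pin is home, and the fingers are clear.

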